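# Release the quarantine cabinet's hook with the flat key

### The job

Take the flat-bladed release key from the tool rack, put its blade down through the narrow gap behind the top edge of the cabinet door, and press the sprung hook down by feel until it lets go, then draw the door open with the blade to about 45 degrees. Put the key back upright, fully home, in the socket it came from, leaving the door open. Go gently: never push on the cabinet, its door or its hook with more than about 15 N, and leave the other things on the table where they are.

Things in the scene. Friction and masses are not known exactly. Their poses are not given: they have to be found in the camera images.
- cabinet: White sheet-metal sample cabinet, 240 wide (y), 190 deep (x), 160 high, fixed to the table, its place varies. Origin: on the table under its middle; x points to its back, z up. Its door closes the front (-x), hinged on the +y side; the door's top edge is a folded flange 18 thick (x -98 to -80 when shut) and 12 high. A sprung hook inside holds it shut. Push no part over 15 N.
- gap (a point): Middle of the gap, level with the cabinet's top sheet (x = -72, y = -70, z = 160 in the cabinet's frame), same axes as the cabinet. The gap is a window 16 mm in x (between the shut door's flange and the top sheet, 4 mm thick) by 36 mm in y. The door's own top may stand up to 12 mm higher or lower than this.
- feel (a point): Point 33 mm below gap: the MIDDLE of the heights where the hook's flat steel press plate may lie, not its true place. Door and hook hang on a frame set up or down by screws, up to 12 mm each way and not measured: find the plate by feel or sight. It lies 33 mm below the door's top, fills the gap and reaches 12 mm on under the flange, so it can stay pressed as the door starts to move.
- hinge (a point): Point on the door's vertical hinge line at z = 160 (x = -89, y = +120 in the cabinet's frame), same axes as the cabinet. The flange's rear face lies 9 mm behind (+x of) the hinge line when closed; the middle of the gap is 190 mm from the hinge along the door
- hook_pivot (a point): Middle of the hook's hidden pivot range (it runs along y; 84 mm behind the gap, -60 in y, z = 127 in the cabinet's frame). The press plate pushes back with about 2 N at first touch, about 5 N where it lets the door go (10 to 11 mm down, all measured in the gap) and 6 to 7 N at 13.5 mm, where it meets a hard stop. Once the door has moved 8 mm the hook cannot catch again.
- door (a joint): Door angle in rad: 0 shut, grows as the free edge swings towards the cabinet's -x (clockwise seen from above), to 1.7. A light stiff hinge (0.1 N m): it stays where it is left. While hooked it has 2 to 5 mm of play
- key: Release key standing upright in the rack: black rectangular grip 18 (x) x 30 (y) x 70 high, under it a collar 30 x 36 x 8, under that a flat steel blade 5 (x) x 16 (y) x 80 long; 90 g. Origin: centre of the grip; z up along the grip, so the collar's underside is at z = -43 and the blade's tip at z = -123. The grip reaches 35 mm above and below the origin
- key_tip (a point): Middle of the end of the key's blade, same axes as the key
- rack: Fixed grey tool rack 70 (x) x 170 (y) x 90 high, origin under its middle on the table. Two sockets through it, 14 (x) x 24 (y), at y = +42 and y = -42; key and awl stand in one each, either way round, with their collars on its top (the key's origin 133 mm above the table)
- awl: Round awl, to be left alone, in the other socket: round grip 22 across x 70 high, round collar, 8 mm shank. Origin: centre of its grip
- jar: Small jar, 52 across x 60, standing on the rear left of the cabinet's top; origin under it. Leave alone
- pot: Open steel pot, 160 across x 100, on the table; origin under it. Leave alone
- bottle: White bottle, 60 across x 150; origin under it. Leave alone
- scraper: Scraper with an orange handle, 260 long, lying on the table; origin under its middle. Leave alone
- carton: Cardboard carton 120 x 160 x 90; origin under it. Leave alone
Not all that is in view belongs to the job. What is shaped like the key but pink or purple is not meant.

How it is judged:
On the way, in this order (a step that is already met when the one before it is completed fails the run):
1. the key's blade is down in the gap, at least 10 mm below the cabinet's top sheet, with the door still shut (z of key_tip in the frame of cabinet between 0.085 and 0.15 m and horizontal distance between key_tip and gap below 0.02 m and value of joint door below 0.03 rad), for 0.1 s.
2. the hook has let go and the door is drawn open past 0.15 rad with the blade's tip still below the level of the cabinet's top sheet (value of joint door above 0.15 rad and z of key_tip in the frame of cabinet below 0.16 m), for 0.05 s.
At the end, for the whole second after the job is handed in: the door stands open by more than 0.6 rad and still; the key is back in its own socket, within 12 mm of where it stood and within 0.1 rad of upright, at rest (value of joint door above 0.6 rad and distance of key from where it was at the start of the episode below 0.012 m and angle between key's own z axis and vertical below 0.1 rad and linear speed of key below 0.02 m/s and not (velocity of joint door above 0.05 rad/s) and velocity of joint door above -0.05 rad/s); the robot touches nothing.
It fails at once if the key presses on the cabinet, its door or its hook with more than 15 N (contact force between key and cabinet above 15 N).
It fails at once if the robot presses on the cabinet, its door or its hook with more than 15 N (contact force between any of the arm, the fingers and cabinet above 15 N).
It fails at once if another thing is moved by more than 30 mm (distance of any of awl, jar, pot, bottle, scraper, carton from where it was at the start of the episode above 0.03 m).
It also fails if it takes over 58 s, if anything falls off the work surface, if the arm or the gripper's body presses on something with over 40 N, if the wrist force passes 120 N, or if a joint passes its speed limit or range.

### The arm

A 6-joint arm with a two-finger parallel gripper is mounted at the origin on the work surface. World frame = base frame: x ahead of the robot, y to its left, z up, the work surface at z = 0. Lengths are in m, angles in rad, forces in N, time in s.
With the tool pointing down it reaches from about 0.225 to 0.875 m from the base axis. Payload 3.4 kg.
Tool frame: the origin (TCP) lies at the very end of the fingers, on their centre line; the grasp point (between the pads) lies 19 mm behind it; z points along the fingers, y is the direction in which the jaws open and shut (so a half turn about z gives the same grasp; the last joint's range is limited). The gripper opens to 85 mm and grips with 20 to 120 N. Pads are 22 mm wide; open, the fingers measure 114 mm over their backs; the gripper's body (76 mm by 85 mm) begins 54 mm behind the grasp point. The pads swing forward as they close: fully open they stand 13 mm farther back than shut.
Start: joints at [1.112, 0.276, 1.505, -0, 1.361, -0.121], TCP at [0.191, 0.543, 0.231] pointing down, gripper open.
Joint ranges: [-2.89, 2.89], [-0.75, 2.08], [0.22, 2.7], [-1.18, 4.32], [0.11, 2.71], [-2.7, 2.7]. Speed limits (rad/s): [2.57, 2.57, 3.14, 3.14, 3.14, 3.14].

### API

Orientations are given as a unit quaternion [w, x, y, z].
In Python, from rig import telemetry, optics, order gives the robot as it stands.
- The arm moves only by the shell command python3 -m creep 'ROWS' [FORCE]. ROWS is a JSON object of lists of equal length, an entry for each row: "slide": the shift along the world's x, y, z normalised to -1 to 1, where 1 is 0.15 m, a list of three; "twist": the turn, a rotation vector about the world's x, y, z normalised to -1 to 1, where 1 is 360 degrees, a list of three; "fingers": the gripper's target within -1 to 1 (fully open at 1, half-way at 0, shut at -1). A call has 1 to 20 rows; each row is the pose to reach, as a shift and turn from the pose commanded when the call began, turning the shorter way round; what a row does not reach only later rows make up. A row lasts 1/10 s, in which the tool goes at most 50 mm and 8.59 degrees, less where a joint would pass 70% of its speed; a pose out of reach is approached as far as the arm can. A call with a number of a shift or a turn outside -1 to 1 is refused whole. A call with a gripper value outside its range is refused whole. The fingers move at their own pace and stop on an object; FORCE is the grip in N (left out, the last holds). Time passes only in rows, so rows that repeat a pose let the fingers close. It gives the time, the measured TCP pose, the force and the opening at its end, in the units of the state.
- telemetry.get_state(): the state, without advancing time (a new reading comes with each control period).
- optics.get_image(name): name is "side" or "top" or "wrist"; returns a dict with "img" (420x560x3 uint8, blue, green, red), "depth" (420x560 float32, m along the optical axis (not along the pixel's ray), 0 where there is no reading), "fovy" (degrees; the focal length in pixels is half the picture's height over the tangent of half this angle, whatever the lens; pixels are square), "cx", "cy" (the principal point, pixels), "world_from_camera" (4x4, takes a point from camera to world coordinates). Camera axes: x right, y down, z forward; pixel columns grow to the right and rows downward; lengths in m; the calibration is good to about 2 mm. A picture is of the moment at which its call begins.
- order.sign_off(): hands the job in, once; it reports no verdict.
The state is a dict: "clock": time; "qpos": joint angles; "qd": joint speeds; "effort": joint torques, N m; "position": TCP position; "ee_rot": TCP orientation; "contact_force": force on the tool from outside, world axes, zero at the start; "moment": the same for the moment, N m; "width": finger opening in m.
Only numpy, scipy, OpenCV 4.12 (cv2) and the standard library are available. Lean on these libraries where they do the work, as an engineer would, in place of code of your own. Each camera call takes 0.05 s, during which the arm holds its last target.

## Working session

There is one attempt and no reset: what is moved stays moved. The work goes in short steps, Python scripts to look and compute and a shell command to move; the robot and the scene stay as the last step left them, time stands still between calls to the robot, and variables do not carry over. Pictures are saved under pics/ and viewed, and the job is handed in when it is done.

```bash
ls; mkdir -p pics; cat > h.py <<'E'
import numpy as np,cv2
from rig import telemetry,optics,order
def grab(n,tag):
    d=optics.get_image(n);np.savez('pics/%s_%s.npz'%(tag,n),**d);cv2.imwrite('pics/%s_%s.png'%(tag,n),d['img']);return d
def load(n,tag): return dict(np.load('pics/%s_%s.npz'%(tag,n)))
def cloud(d):
    f=210/np.tan(np.radians(float(d['fovy']))/2);z=d['depth'];v,u=np.mgrid[0:420,0:560]
    P=np.stack([(u-d['cx'])/f*z,(v-d['cy'])/f*z,z],-1);T=d['world_from_camera']
    W=P@T[:3,:3].T+T[:3,3];W[z==0]=np.nan;return W
E
python3 - <<'E'
from h import *
print(telemetry.get_state())
for n in ('side','top','wrist'):
    d=grab(n,'a');print(n,d['fovy'],d['cx'],d['cy'],d['world_from_camera'].round(3).tolist())
print(telemetry.get_state()['clock'])
E
```

```text
pics
{'clock': 0.0, 'qpos': array([ 1.11200958e+00,  2.76610285e-01,  1.50613981e+00,  2.08958741e-05,
        1.36068231e+00, -1.21029033e-01]), 'qd': array([ 0.00099733, -0.00124508, -0.00049573,  0.0012209 ,  0.00070169,
        0.00033518]), 'effort': array([-1.00383604e-04, -4.16774118e+01, -2.45811099e+01, -4.41112115e-04,
        1.08781134e-02, -1.63099656e-05]), 'position': array([0.19031935, 0.54203499, 0.23042833]), 'ee_rot': array([-2.72748083e-04,  1.68079349e-01,  9.85773040e-01, -8.78565502e-04]), 'contact_force': array([-0.63061672,  0.26081707, -0.0304829 ]), 'moment': array([-0.02788627,  0.04010298, -0.01201391]), 'width': 0.08527640970080341}
side 49.761467177451294 276.2991676826804 217.99886314060683 [[0.775, -0.437, 0.457, -0.132], [-0.632, -0.517, 0.578, -0.843], [-0.016, -0.737, -0.676, 1.09], [0.0, 0.0, 0.0, 1.0]]
top 57.43765754054351 279.23683530197496 210.3620282958203 [[0.012, -0.998, 0.064, 0.449], [-1.0, -0.013, -0.016, 0.003], [0.016, -0.064, -0.998, 1.202], [0.0, 0.0, 0.0, 1.0]]
wrist 64.87789622660775 276.337277510372 207.38097748487286 [[0.332, 0.898, 0.289, 0.117], [0.943, -0.315, -0.104, 0.569], [-0.002, 0.307, -0.952, 0.372], [0.0, 0.0, 0.0, 1.0]]
0.15
```

View pics/a_top.png

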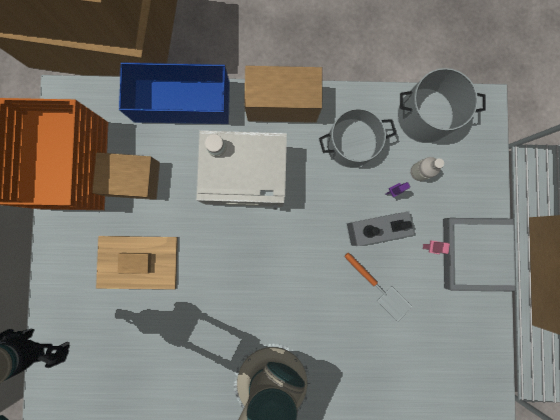

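View pics/a_side.png

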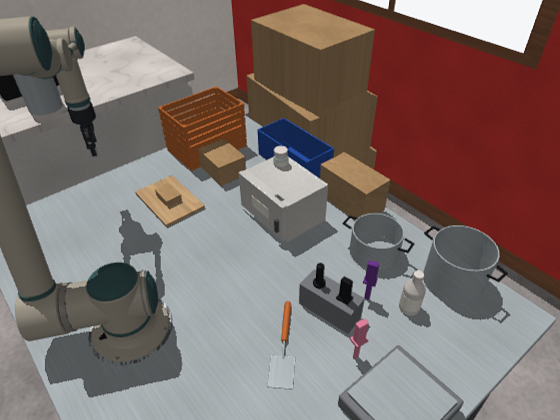

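View pics/a_wrist.png

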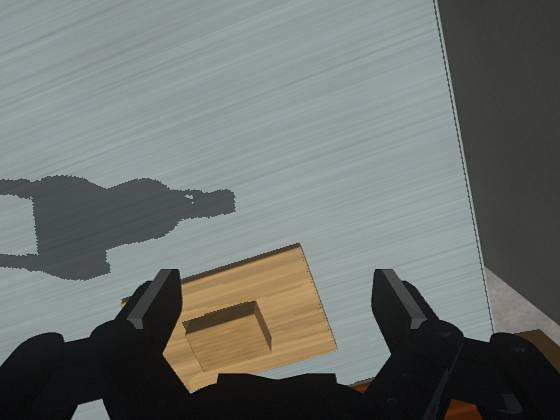

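The top view shows the cabinet at (197–287, 131–204) with the gap near (266,192). The rack is at (348–415, 212–245), with the key's black block near (401,225) and the awl at (372,231). Next I'll measure these.

```bash
python3 - <<'E'
from h import *
d=load('top','a');W=cloud(d)
def rect(m,name):
    m=m.astype(np.uint8);p=W[m>0][:,:2].astype(np.float32)
    r=cv2.minAreaRect(p*1000);print(name,m.sum(),r, 'medz',np.median(W[m>0][:,2]))
v,u=np.mgrid[0:420,0:560]
box=lambda a,b,c,e:(u>=a)&(u<b)&(v>=c)&(v<e)
Z=W[...,2]
rect(box(190,300,120,215)&(abs(Z-.16)<.006),'cabtop')
rect(box(340,425,205,250)&(abs(Z-.09)<.006),'rack')
rect(box(380,425,205,250)&(Z>.14),'keytop')
rect(box(340,385,205,250)&(Z>.14),'awltop')
# rows of z near gap
np.set_printoptions(linewidth=250)
print((Z[184:210,240:292:2]*1000).round().astype(int))
b=cv2.resize(d['img'][120:215,185:300],None,fx=6,fy=6,interpolation=cv2.INTER_CUBIC);cv2.imwrite('pics/z1.png',b)
b=cv2.resize(d['img'][200:255,335:425],None,fx=8,fy=8,interpolation=cv2.INTER_CUBIC);cv2.imwrite('pics/z2.png',b)
d=load('side','a')
b=cv2.resize(d['img'][140:340,230:390],None,fx=3,fy=3,interpolation=cv2.INTER_CUBIC);cv2.imwrite('pics/z3.png',b)
E
```

```text
cabtop 5548 ((636.3370361328125, 91.28594207763672), (240.43898010253906, 194.392333984375), 89.06917572021484) medz 0.16076215965007934
rack 1079 ((472.7061767578125, -317.3773498535156), (69.62116241455078, 170.79066467285156), 11.99059772491455) medz 0.09015887203281925
keytop 90 ((481.2367248535156, -357.4297180175781), (17.666067123413086, 29.449125289916992), 12.358859062194824) medz 0.16672651680892248
awltop 68 ((464.78173828125, -274.682861328125), (19.7575740814209, 19.494773864746094), 89.19429016113281) medz 0.16642583191318272
[[                 161                  161                  160                  163                  160                  160                  157                  162                  161                  159                  160
                   161                  160                  160                  160                  163                  162                  161                  160                  162                  160                  158
                   161                    0                    3                    2]
 
[... 13185 characters left out ...]
                    0                    3                    1                    3]
 [                  -2                    6                    1                    3                   -3                    1                    0                   -2                    0                   -2                    0
                     3                    3                    1                    3                   -1                    4                   56                   56                    4                    1                    0
                    -1                    0                    1                    3]]<stdin>:15: RuntimeWarning: invalid value encountered in cast
```

View pics/z1.png

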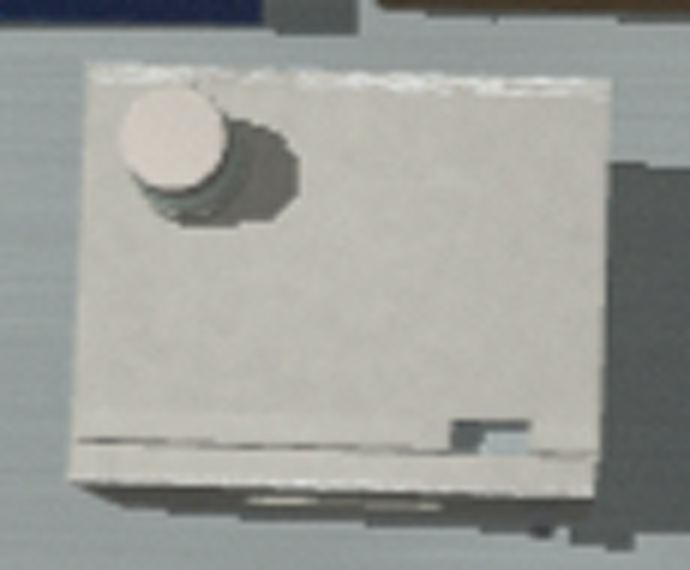

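View pics/z2.png

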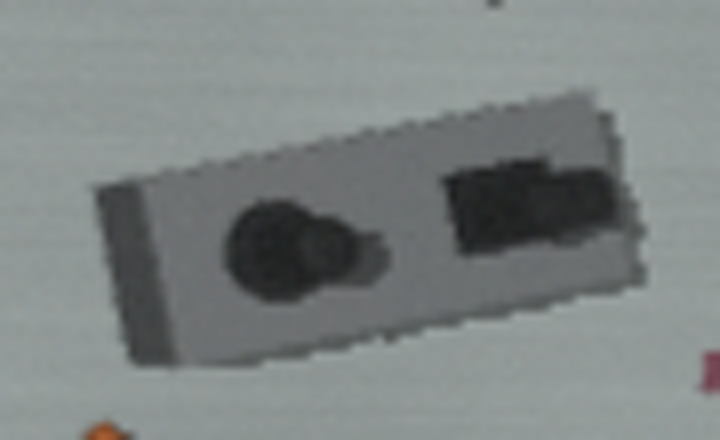

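View pics/z3.png

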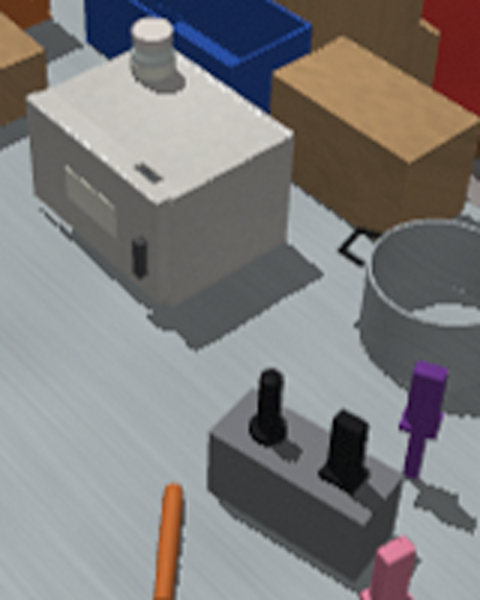

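The measurements agree with the given sizes:

| Item | Measured |
|---|---|
| Key position | (0.481, -0.358), yaw 12° |
| Rack | 70 × 171 mm |
| Cabinet | 240 × 194 mm, yaw about -0.9° |
| Gap position | about (0.565, 0.022) |
| Door top | about 0.1640, 4 mm above the sheet |
| Press plate | about 0.131, 33 mm below the door top |

I'll pass over the gap with the wrist camera to refine its position.

```bash
python3 -m creep '{"slide":[[0.3,-0.3,0.4],[0.6,-0.6,0.5],[0.8,-0.8,0.5],[1,-1,0.5],[1,-1,0.5]],"twist":[[0,0,-0.02],[0,0,-0.04],[0,0,-0.06],[0,0,-0.08],[0,0,-0.08]],"fingers":[1,1,1,1,1]}'
python3 -m creep '{"slide":[[0.3,-0.3,0],[0.6,-0.6,0],[0.8,-0.8,0],[1,-1,0],[1,-1,0]],"twist":[[0,0,-0.02],[0,0,-0.04],[0,0,-0.06],[0,0,-0.083],[0,0,-0.083]],"fingers":[1,1,1,1,1]}'
python3 -m creep '{"slide":[[0.2,-0.3,0],[0.4,-0.6,0],[0.5,-0.8,0],[0.5,-1,0],[0.5,-1,0]],"twist":[[0,0,0],[0,0,0],[0,0,0],[0,0,0],[0,0,0]],"fingers":[1,1,1,1,1]}'
python3 -m creep '{"slide":[[0,-0.3,0],[0,-0.47,0],[0,-0.47,0],[0,-0.47,0]],"twist":[[0,0,0],[0,0,0],[0,0,0],[0,0,0]],"fingers":[1,1,1,1]}'
python3 -c "
from h import *
grab('wrist','b')"
```

```text
clock: 0.65
position: [0.3425, 0.3903, 0.307]
ee_rot: [0.001, 0.41, 0.912, 0.0]
contact_force: [0.1, 1.6, 0.1]
width: 0.0855
clock: 1.15
position: [0.4938, 0.2387, 0.3056]
ee_rot: [0.001, 0.632, 0.775, -0.001]
contact_force: [0.1, -0.8, -0.6]
width: 0.0855
clock: 1.65
position: [0.5657, 0.0895, 0.3056]
ee_rot: [-0.0, 0.631, 0.776, -0.001]
contact_force: [0.2, 0.8, 0.4]
width: 0.0855
clock: 2.05
position: [0.5652, 0.0232, 0.3063]
ee_rot: [-0.001, 0.629, 0.777, 0.001]
contact_force: [-0.5, -0.1, -0.0]
width: 0.085
```

View pics/b_wrist.png

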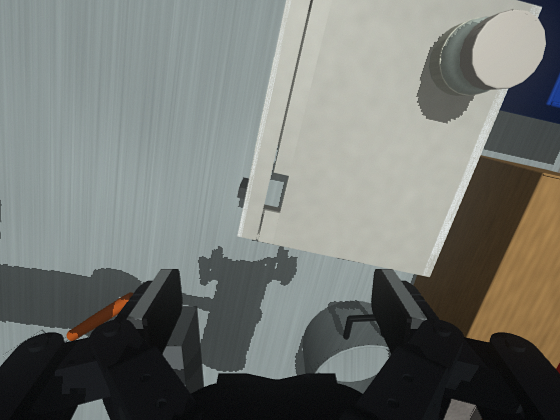

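The wrist view shows the gap as a blue-grey window at about (263–288, 173–211), with the door seam on its left.

```bash
python3 - <<'E'
from h import *
np.set_printoptions(linewidth=220,suppress=True,precision=4)
d=load('wrist','b');W=cloud(d);Z=W[...,2]
v,u=np.mgrid[0:420,0:560]
top=(Z>.153)&(Z<.170)&(v<275)&(u>235)&(u<480)
hole=(Z>.11)&(Z<.145)&(u>255)&(u<295)&(v>165)&(v<220)
print('plate z',np.median(Z[hole]),hole.sum())
sheet=(u>300)&(u<400)&(v>120)&(v<220);print('sheet z',np.nanmedian(Z[sheet]))
# local frame, yaw -0.93deg
for y in (-0.93,-0.5,-1.4):
  a=np.radians(y);X=np.array([np.cos(a),np.sin(a)]);Y=np.array([-np.sin(a),np.cos(a)])
  p=W[top][:,:2];print(y,'x range',np.percentile(p@X,[.1,.5,99,99.9]),'ymin',np.percentile(p@Y,[.1,.5]))
# backproject hole window corners onto z=.1605 / look with ray
f=210/np.tan(np.radians(float(d['fovy']))/2);T=d['world_from_camera']
def ray(u,v,z):
    r=T[:3,:3]@np.array([(u-d['cx'])/f,(v-d['cy'])/f,1]);s=(z-T[2,3])/r[2];return T[:3,3]+s*r
b=cv2.resize(d['img'][160:250,230:320],None,fx=6,fy=6,interpolation=cv2.INTER_CUBIC);cv2.imwrite('pics/z4.png',b)
C=np.array([.6378,.0913]);a=np.radians(-.93);R=np.array([[np.cos(a),-np.sin(a)],[np.sin(a),np.cos(a)]])
def proj(p):
    q=T[:3,:3].T@(p-T[:3,3]);return f*q[0]/q[2]+d['cx'],f*q[1]/q[2]+d['cy']
for n,(x,y,z) in dict(sheetNE=(-64,-52,160.5),sheetSE=(-64,-88,160.5),flL=(-80,-52,164),flR=(-80,-88,164),frontcorner=(-98,-120,164),backcorner=(95,-120,160.5)).items():
    w=R@np.array([x,y])/1000+C;print(n,proj(np.array([*w,z/1000])))
fl=(Z>.153)&(u>235)&(u<262)&(v>100)&(v<235)
for m in ((u-(252)+ (v-200)*0.25),):
  s=fl&(abs(m)<5);print('flange z',np.median(Z[s]),s.sum())
E
```

```text
plate z 0.12906666575343143 584
sheet z 0.15853480099007766
-0.93 x range [0.5388 0.5395 0.7279 0.7313] ymin [-0.0173 -0.0161]
-0.5 x range [0.5393 0.5402 0.7283 0.7317] ymin [-0.0221 -0.0208]
-1.4 x range [0.5378 0.5387 0.7275 0.731 ] ymin [-0.0122 -0.0109]
sheetNE (np.float64(287.9538876935525), np.float64(176.82092415812912))
sheetSE (np.float64(278.7855392497086), np.float64(214.25196437943413))
flL (np.float64(270.2630756868609), np.float64(173.68075806810296))
flR (np.float64(261.5959453969371), np.float64(211.77799317644192))
frontcorner (np.float64(235.4607049740595), np.float64(239.4384351947664))
backcorner (np.float64(429.38692987969057), np.float64(278.60710399765736))
flange z 0.16203998774463269 704
```

View pics/z4.png

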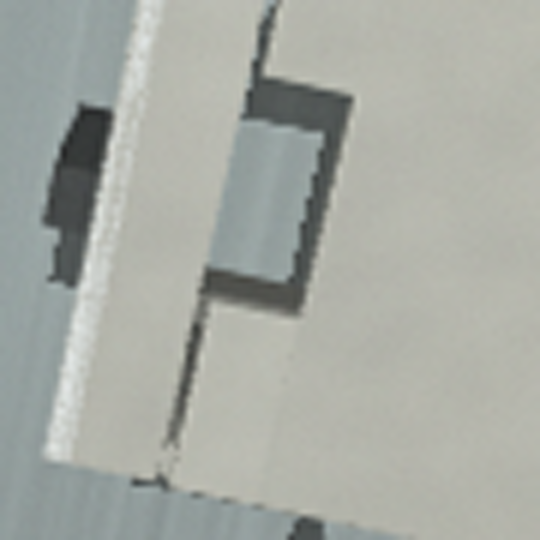

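The wrist camera puts the gap at (0.566, 0.024) and the top camera at (0.565, 0.0225), so I'll use (0.5655, 0.0235). Both cameras put the plate at about z = 0.1305. Now to the key.

```bash
python3 -m creep '{"slide":[[-0.1,-0.3,0],[-0.2,-0.6,0],[-0.3,-0.9,0],[-0.4,-1,0]],"twist":[[0,0,0],[0,0,0],[0,0,0],[0,0,0]],"fingers":[1,1,1,1]}'
python3 -m creep '{"slide":[[-0.1,-0.3,0],[-0.16,-0.6,0],[-0.16,-0.9,0],[-0.16,-1,0]],"twist":[[0,0,0],[0,0,0],[0,0,0],[0,0,0]],"fingers":[1,1,1,1]}'
python3 -m creep '{"slide":[[0,-0.3,0],[0,-0.54,0],[0,-0.54,0],[0,-0.54,0]],"twist":[[0,0,0],[0,0,0],[0,0,0],[0,0,0]],"fingers":[1,1,1,1]}'
python3 - <<'E'
from h import *
d=grab('wrist','c');W=cloud(d);Z=W[...,2]
v,u=np.mgrid[0:420,0:560]
m=(Z>.155)&(Z<.18)&(v<300)&(u<400)
n,l,s,c=cv2.connectedComponentsWithStats(m.astype(np.uint8))
for i in range(1,n):
    if s[i,4]>100: 
        p=W[l==i];print(s[i],cv2.minAreaRect((p[:,:2]*1000).astype(np.float32)),np.median(p[:,2]))
m=(abs(Z-.09)<.006)&(v<330);p=W[m];print(cv2.minAreaRect((p[:,:2]*1000).astype(np.float32)),np.median(p[:,2]))
print(telemetry.get_state()['position'])
E
```

```text
clock: 2.5
position: [0.5054, -0.1297, 0.3062]
ee_rot: [0.0, 0.63, 0.777, -0.0]
contact_force: [-0.7, 1.4, -0.2]
width: 0.0859
clock: 2.9
position: [0.4821, -0.2804, 0.3061]
ee_rot: [0.001, 0.63, 0.777, -0.0]
contact_force: [0.1, 1.5, -0.1]
width: 0.0855
clock: 3.3
position: [0.4823, -0.3577, 0.3058]
ee_rot: [-0.001, 0.629, 0.777, 0.001]
contact_force: [0.7, 0.4, -0.8]
width: 0.0856
[263  81  27  28 571] ((465.22528076171875, -275.52178955078125), (20.17514991760254, 20.982789993286133), 57.99732971191406) 0.16617283858357434
[266 176  20  35 679] ((482.3244323730469, -357.0528869628906), (17.070003509521484, 29.412460327148438), 11.8139066696167) 0.16626338379661
[375 198  23  32 502] ((587.4028930664062, -356.5116882324219), (17.087182998657227, 29.281007766723633), 27.47031593322754) 0.15638770996542842
[181 274  28  22 392] ((421.7047119140625, -469.1624450683594), (17.95747184753418, 28.816394805908203), 79.56941223144531) 0.1565199469638542
((628.7586669921875, -313.87799072265625), (367.4784851074219, 433.40325927734375), 86.62482452392578) 0.08850691889756174
[ 0.48223151 -0.35704275  0.30605374]
```

View pics/c_wrist.png

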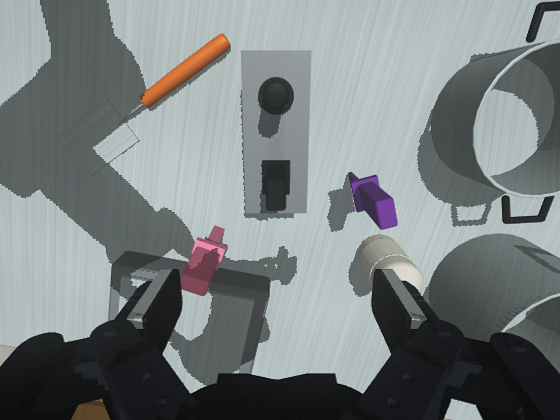

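The wrist view shows the key at (276,185). It measures at (0.482, -0.357), which is directly under the TCP. I'll descend and grasp.

```bash
python3 -m creep '{"slide":[[0,0,-0.3],[0,0,-0.6],[0,0,-0.85],[0,0,-1],[0,0,-1]],"twist":[[0,0,0],[0,0,0],[0,0,0],[0,0,0],[0,0,0]],"fingers":[1,1,1,1,1]}' 60
python3 -m creep '{"slide":[[0,0,-0.12],[0,0,-0.253],[0,0,-0.253],[0,0,-0.253],[0,0,-0.253],[0,0,-0.253],[0,0,-0.253],[0,0,-0.253],[0,0,-0.253],[0,0,-0.253],[0,0,-0.253]],"twist":[[0,0,0],[0,0,0],[0,0,0],[0,0,0],[0,0,0],[0,0,0],[0,0,0],[0,0,0],[0,0,0],[0,0,0],[0,0,0]],"fingers":[1,1,1,-1,-1,-1,-1,-1,-1,-1,-1]}' 60
```

```text
clock: 3.85
position: [0.4802, -0.3548, 0.1531]
ee_rot: [-0.004, 0.629, 0.778, 0.001]
contact_force: [-0.4, 1.2, -0.0]
width: 0.0857
clock: 4.95
position: [0.482, -0.3594, 0.1192]
ee_rot: [0.001, 0.63, 0.777, 0.0]
contact_force: [-0.0, -0.4, 5.9]
width: 0.0171
```

```bash
python3 -m creep '{"slide":[[0,0,0],[0,0,0]],"twist":[[0,0,0],[0,0,0]],"fingers":[-1,-1]}'
python3 -m creep '{"slide":[[0,0,0.05],[0,0,0.1],[0,0,0.2],[0,0,0.4],[0,0,0.6],[0,0,0.8],[0,0,0.9],[0,0,0.9]],"twist":[[0,0,0],[0,0,0],[0,0,0],[0,0,0],[0,0,0],[0,0,0],[0,0,0],[0,0,0]],"fingers":[-1,-1,-1,-1,-1,-1,-1,-1]}'
python3 -c "
from h import *
grab('wrist','d');grab('side','d')
s=telemetry.get_state();print(s['contact_force'],s['moment'],s['position'])"
```

```text
clock: 5.15
position: [0.482, -0.3593, 0.1192]
ee_rot: [0.001, 0.63, 0.777, 0.0]
contact_force: [0.2, -0.0, 5.4]
width: 0.0175
clock: 5.95
position: [0.4825, -0.3599, 0.2564]
ee_rot: [0.003, 0.63, 0.777, -0.0]
contact_force: [-0.3, -0.0, -1.4]
width: 0.0173
[-0.74107461  0.6388862  -1.00348697] [-0.0043181   0.01769771 -0.03474388] [ 0.4812481  -0.35868207  0.25295755]
```

View pics/d_side.png

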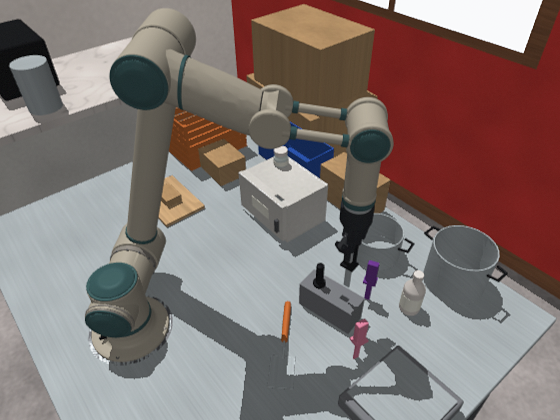

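View pics/d_wrist.png

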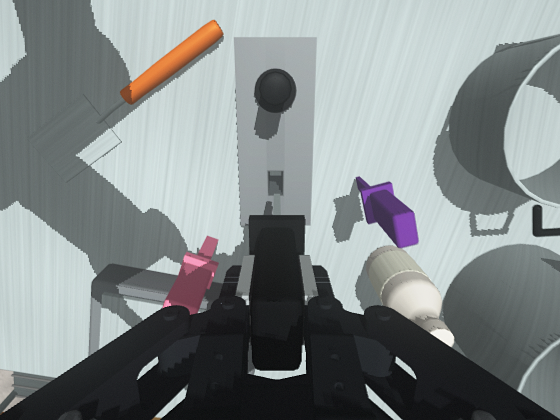

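The key is held, and its socket at (275,183) is empty. Next I'll check where the tip is.

```bash
python3 - <<'E'
from h import *
d=load('side','d');T=d['world_from_camera'];f=210/np.tan(np.radians(float(d['fovy']))/2)
def proj(p):
    q=T[:3,:3].T@(np.array(p)-T[:3,3]);return f*q[0]/q[2]+d['cx'],f*q[1]/q[2]+d['cy']
t=np.array([.4815,-.3572,.2540])
s=6;u0,v0=310,220
b=cv2.resize(d['img'][v0:v0+90,u0:u0+90],None,fx=s,fy=s,interpolation=cv2.INTER_CUBIC)
for dz in (-.109,-.0292,-.021):
    p=proj(t+[0,0,dz]);print(dz,p);cv2.circle(b,(int((p[0]-u0+.5)*s),int((p[1]-v0+.5)*s)),3,(0,0,255),-1)
cv2.imwrite('pics/z5.png',b)
W=cloud(d)
print(W[260:292,335:360,2][::3].round(3))
E
```

```text
-0.109 (np.float64(345.55958069089064), np.float64(284.8750104910908))
-0.0292 (np.float64(348.3179766093364), np.float64(264.79246696971376))
-0.021 (np.float64(348.61621361463017), np.float64(262.6211479076297))
[[-0.001  0.002  0.     0.007 -0.001 -0.001  0.001  0.003  0.242  0.245
   0.245  0.264  0.265  0.266  0.266  0.263  0.264  0.261  0.262  0.26
   0.253  0.249  0.013  0.018  0.02 ]
 [ 0.002  0.002 -0.002  0.003  0.001  0.235  0.231  0.234  0.231  0.231
   0.234  0.238  0.237  0.243  0.243  0.243  0.248  0.249  0.248  0.244
   0.24   0.235  0.234  0.232  0.004]
 [ 0.    -0.001 -0.003 -0.002  0.005 -0.003 -0.     0.227  0.229  0.228
   0.23   0.233  0.232  0.235  0.233  0.232  0.237  0.236  0.232  0.231
   0.234  0.229 -0.002 -0.001 -0.001]
 [-0.002  0.     0.003  0.002  0.005 -0.003  0.001  0.003 -0.003 -0.002
   0.206  0.209  0.21   0.227  0.232  0.233  0.234  0.235  0.233  0.
  -0.     0.004  0.001 -0.001 -0.   ]
 [-0.003 -0.003  0.003  0.001  0.004 -0.002  0.003  0.001 -0.     0.001
   0.193  0.199  0.198  0.199  0.203  0.206  0.201  0.002  0.    -0.001
   0.002 -0.001  0
[... 405 characters left out ...]
0.001 -0.002 -0.001  0.    -0.002  0.001  0.16
   0.158  0.161  0.165  0.164  0.169 -0.002  0.003  0.001  0.002  0.001
  -0.003  0.004 -0.002 -0.004 -0.002]
 [ 0.086  0.088  0.09   0.092  0.091  0.091  0.09  -0.002 -0.005  0.148
   0.153  0.152  0.153  0.156  0.154  0.002  0.002 -0.003  0.004  0.001
   0.005  0.001 -0.     0.002  0.002]
 [ 0.09   0.094  0.089  0.091  0.087  0.09   0.091  0.089  0.093  0.093
   0.093  0.091 -0.002 -0.001  0.001 -0.003  0.003 -0.002  0.001  0.002
  -0.     0.     0.004  0.003  0.004]
 [ 0.088  0.09   0.087  0.092  0.092  0.091  0.089  0.086  0.092  0.091
   0.091  0.092  0.09   0.088  0.087  0.094  0.089  0.    -0.001  0.
   0.001  0.001 -0.002 -0.001  0.001]]
```

View pics/z5.png

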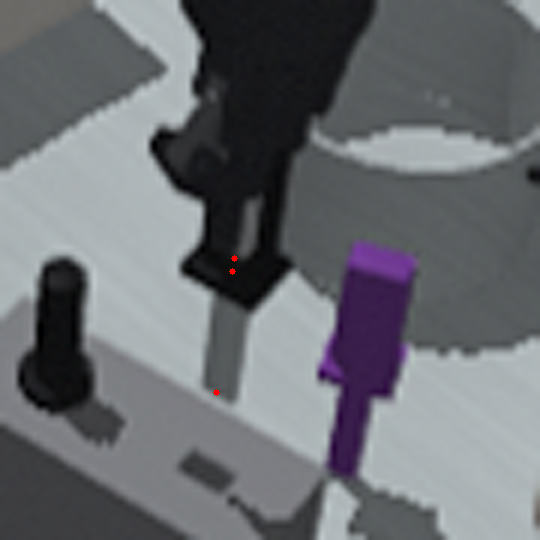

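The tip is within about 2 mm of where I predicted it, near (347,286), so tip ≈ TCP − 0.109 m. I'll carry it to the gap.

```bash
python3 -m creep '{"slide":[[0,0.1,0.25],[0.05,0.3,0.4],[0.1,0.55,0.4],[0.2,0.8,0.4],[0.25,1,0.4]],"twist":[[0,0,0],[0,0,0],[0,0,0],[0,0,0],[0,0,0]],"fingers":[-1,-1,-1,-1,-1]}'
python3 -m creep '{"slide":[[0.05,0.25,0],[0.1,0.5,0],[0.2,0.75,0],[0.25,1,0]],"twist":[[0,0,-0.009],[0,0,-0.018],[0,0,-0.027],[0,0,-0.036]],"fingers":[-1,-1,-1,-1]}'
python3 -m creep '{"slide":[[0.03,0.2,0],[0.06,0.4,0],[0.06,0.54,0],[0.06,0.54,0],[0.06,0.54,0]],"twist":[[0,0,0],[0,0,0],[0,0,0],[0,0,0],[0,0,0]],"fingers":[-1,-1,-1,-1,-1]}'
python3 -c "
from h import *
s=telemetry.get_state();print(s)"
```

```text
clock: 6.55
position: [0.519, -0.2067, 0.3116]
ee_rot: [-0.002, 0.629, 0.777, 0.0]
contact_force: [0.4, 0.1, -1.0]
width: 0.0174
clock: 6.95
position: [0.5565, -0.0573, 0.3112]
ee_rot: [-0.001, 0.714, 0.7, -0.001]
contact_force: [0.3, 1.0, -0.1]
width: 0.0172
clock: 7.45
position: [0.565, 0.022, 0.3119]
ee_rot: [-0.001, 0.713, 0.701, -0.001]
contact_force: [0.0, -0.1, -0.6]
width: 0.0173
{'clock': 7.45, 'qpos': array([-8.34765378e-02,  2.29418998e-01,  1.37292377e+00, -9.45584876e-04,
        1.54205169e+00, -6.71251247e-02]), 'qd': array([-0.02490957, -0.00427288, -0.01094998, -0.00382859,  0.00017659,
        0.00030601]), 'effort': array([ 8.91027991e-01, -4.06716907e+01, -2.61761051e+01,  1.25774927e-01,
        3.28523386e-02,  9.19613260e-03]), 'position': array([0.5649691 , 0.02202526, 0.31185068]), 'ee_rot': array([-0.00075422,  0.71285341,  0.70131151, -0.00127161]), 'contact_force': array([ 0.00462804, -0.10845298, -0.57765574]), 'moment': array([ 0.03177905, -0.04376789, -0.00355808]), 'width': 0.01732741485629131}
```

```bash
python3 -m creep '{"slide":[[0,0.01,-0.08],[0,0.01,-0.16],[0,0.01,-0.17],[0,0.01,-0.17]],"twist":[[0,0,0],[0,0,0],[0,0,0],[0,0,0]],"fingers":[-1,-1,-1,-1]}'
python3 - <<'E'
from h import *
grab('wrist','e');d=grab('side','e')
print(telemetry.get_state()['position'])
T=d['world_from_camera'];f=210/np.tan(np.radians(float(d['fovy']))/2)
def proj(p):
    q=T[:3,:3].T@(np.array(p)-T[:3,3]);return f*q[0]/q[2]+d['cx'],f*q[1]/q[2]+d['cy']
s=6;u0,v0=235,140
b=cv2.resize(d['img'][v0:v0+90,u0:u0+90],None,fx=s,fy=s,interpolation=cv2.INTER_CUBIC)
p0=telemetry.get_state()['position']
for q,c in ((p0+[0,.0015,-.109],(0,0,255)),([.5655,.0235,.1605],(0,255,0)),([.5575,.0235,.1635],(255,0,0))):
    p=proj(q);cv2.circle(b,(int((p[0]-u0+.5)*s),int((p[1]-v0+.5)*s)),3,c,-1)
cv2.imwrite('pics/z6.png',b)
E
```

```text
clock: 7.85
position: [0.565, 0.0229, 0.2867]
ee_rot: [-0.001, 0.714, 0.701, -0.001]
contact_force: [0.5, 0.6, -1.4]
width: 0.0172
[0.56570778 0.02311133 0.28789341]
```

View pics/z6.png

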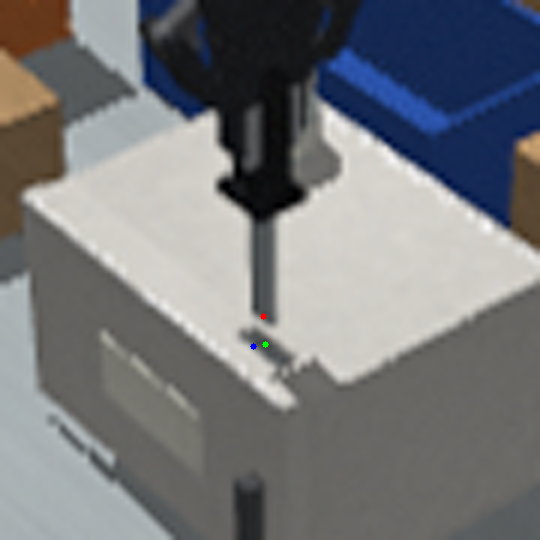

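View pics/e_wrist.png

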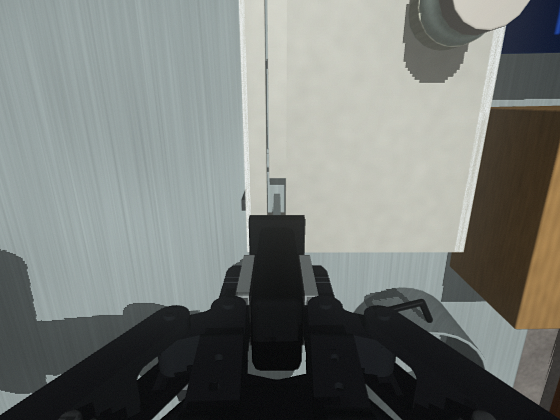

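The blade is centred in the gap: the blade bar in the wrist view is at u≈277 and the gap spans 267–286. Lowering it in now, to just above the plate.

```bash
python3 -m creep '{"slide":[[0,0,-0.05],[0,0,-0.1],[0,0,-0.15],[0,0,-0.18],[0,0,-0.18],[0,0,-0.18]],"twist":[[0,0,0],[0,0,0],[0,0,0],[0,0,0],[0,0,0],[0,0,0]],"fingers":[-1,-1,-1,-1,-1,-1]}'
python3 -m creep '{"slide":[[0,0,-0.03],[0,0,-0.05],[0,0,-0.06],[0,0,-0.06],[0,0,-0.06]],"twist":[[0,0,0],[0,0,0],[0,0,0],[0,0,0],[0,0,0]],"fingers":[-1,-1,-1,-1,-1]}'
python3 -c "
from h import *
s=telemetry.get_state();print(s['contact_force'],s['moment'],s['position'])"
```

```text
clock: 8.55
position: [0.5656, 0.0236, 0.2608]
ee_rot: [0.0, 0.713, 0.701, -0.0]
contact_force: [0.9, 0.2, -0.4]
width: 0.0174
clock: 9.05
position: [0.5656, 0.0235, 0.2519]
ee_rot: [0.0, 0.713, 0.701, 0.0]
contact_force: [-0.1, -0.6, -1.0]
width: 0.0176
[-0.0646657  -0.59510569 -1.03947829] [ 0.03468313 -0.03387375 -0.00698674] [0.56561566 0.0235287  0.25190436]
```

```bash
for i in 1 2 3; do python3 -m creep '{"slide":[[0,0,-0.013],[0,0,-0.02],[0,0,-0.02]],"twist":[[0,0,0],[0,0,0],[0,0,0]],"fingers":[-1,-1,-1]}' | grep -E "pos|force"; done
```

```text
position: [0.5655, 0.0235, 0.2487]
contact_force: [-0.6, -0.4, 0.0]
position: [0.5654, 0.0235, 0.2456]
contact_force: [-0.0, -0.4, -1.2]
position: [0.5654, 0.0236, 0.2426]
contact_force: [-0.1, -0.3, -0.2]
```

```bash
python3 -m creep '{"slide":[[0,0,-0.007],[0,0,-0.013],[0,0,-0.013]],"twist":[[0,0,0],[0,0,0],[0,0,0]],"fingers":[-1,-1,-1]}'
python3 -m creep '{"slide":[[0,0,-0.007],[0,0,-0.013],[0,0,-0.013]],"twist":[[0,0,0],[0,0,0],[0,0,0]],"fingers":[-1,-1,-1]}'
```

```text
clock: 10.25
position: [0.5655, 0.0235, 0.2408]
ee_rot: [-0.0, 0.713, 0.701, -0.0]
contact_force: [-0.4, 0.7, -1.1]
width: 0.0172
clock: 10.55
position: [0.5656, 0.0235, 0.2389]
ee_rot: [0.0, 0.713, 0.701, 0.0]
contact_force: [0.3, 1.1, -0.4]
width: 0.0175
```

```bash
python3 -m creep '{"slide":[[0,0,-0.007],[0,0,-0.013],[0,0,-0.013]],"twist":[[0,0,0],[0,0,0],[0,0,0]],"fingers":[-1,-1,-1]}'
```

```text
clock: 10.85
position: [0.5657, 0.0235, 0.2372]
ee_rot: [0.0, 0.713, 0.701, 0.0]
contact_force: [-0.2, 0.3, 2.3]
width: 0.0178
```

The blade touched the plate at TCP z ≈ 0.2385, where I expected it. Pressing down in steps.

```bash
python3 -m creep '{"slide":[[0,0,-0.007],[0,0,-0.013],[0,0,-0.02],[0,0,-0.02]],"twist":[[0,0,0],[0,0,0],[0,0,0],[0,0,0]],"fingers":[-1,-1,-1,-1]}'
python3 -m creep '{"slide":[[0,0,-0.007],[0,0,-0.013],[0,0,-0.013]],"twist":[[0,0,0],[0,0,0],[0,0,0]],"fingers":[-1,-1,-1]}'
python3 -m creep '{"slide":[[0,0,-0.007],[0,0,-0.013],[0,0,-0.013]],"twist":[[0,0,0],[0,0,0],[0,0,0]],"fingers":[-1,-1,-1]}'
python3 -m creep '{"slide":[[0,0,0],[0,0,0]],"twist":[[0,0,0],[0,0,0]],"fingers":[-1,-1]}'
```

```text
clock: 11.25
position: [0.5658, 0.0235, 0.2341]
ee_rot: [0.0, 0.713, 0.701, 0.0]
contact_force: [-0.4, -0.8, 2.1]
width: 0.0174
clock: 11.55
position: [0.5658, 0.0235, 0.2322]
ee_rot: [0.0, 0.713, 0.701, 0.0]
contact_force: [0.1, 0.0, 2.9]
width: 0.0177
clock: 11.85
position: [0.566, 0.0235, 0.2303]
ee_rot: [0.0, 0.713, 0.701, 0.0]
contact_force: [0.3, -0.5, 5.6]
width: 0.0176
clock: 12.05
position: [0.5659, 0.0235, 0.2303]
ee_rot: [0.0, 0.713, 0.701, 0.0]
contact_force: [1.5, -0.0, 3.8]
width: 0.0176
```

```bash
python3 -m creep '{"slide":[[0,0,-0.006],[0,0,-0.01],[0,0,-0.01],[0,0,-0.01]],"twist":[[0,0,0],[0,0,0],[0,0,0],[0,0,0]],"fingers":[-1,-1,-1,-1]}'
python3 -m creep '{"slide":[[0,0,-0.006],[0,0,-0.01],[0,0,-0.01],[0,0,-0.01]],"twist":[[0,0,0],[0,0,0],[0,0,0],[0,0,0]],"fingers":[-1,-1,-1,-1]}'
```

```text
clock: 12.45
position: [0.566, 0.0235, 0.2288]
ee_rot: [0.0, 0.713, 0.701, 0.0]
contact_force: [2.1, 0.1, 5.0]
width: 0.0174
clock: 12.85
position: [0.566, 0.0235, 0.2274]
ee_rot: [0.0, 0.713, 0.701, 0.0]
contact_force: [2.1, 0.6, 5.7]
width: 0.0172
```

```bash
python3 - <<'E'
from h import *
import numpy as np
F=[]
for i in range(3):
    grab(['side','wrist','top'][i],'f');s=telemetry.get_state();F.append(np.r_[s['contact_force'],s['position']])
print(np.round(F,4))
E
```

```text
[[ 1.1128  0.1465  5.6888  0.5661  0.0235  0.2274]
 [ 1.0208 -0.0821  6.6623  0.5661  0.0235  0.2274]
 [ 1.7102  0.6005  4.8946  0.5661  0.0235  0.2274]]
```

View pics/f_wrist.png

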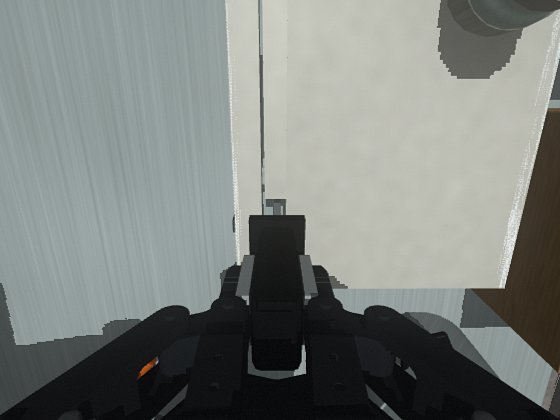

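The blade is about 11 mm down at about 6 N, so the hook should be free. I'll draw forward while pressing slightly deeper, because the lever arm grows as the blade moves forward.

```bash
python3 -m creep '{"slide":[[-0.01,0,-0.002],[-0.02,0,-0.004],[-0.03,0,-0.007],[-0.03,0,-0.007]],"twist":[[0,0,0],[0,0,0],[0,0,0],[0,0,0]],"fingers":[-1,-1,-1,-1]}'
python3 -m creep '{"slide":[[-0.007,0,-0.003],[-0.013,0,-0.003],[-0.013,0,-0.003]],"twist":[[0,0,0],[0,0,0],[0,0,0]],"fingers":[-1,-1,-1]}'
```

```text
clock: 13.4
position: [0.5615, 0.0236, 0.2263]
ee_rot: [0.0, 0.713, 0.701, 0.0]
contact_force: [0.9, 0.6, 5.4]
width: 0.0177
clock: 13.7
position: [0.5595, 0.0236, 0.2258]
ee_rot: [0.0, 0.713, 0.701, 0.0]
contact_force: [2.0, -1.3, 4.5]
width: 0.0176
```

```bash
python3 -m creep '{"slide":[[-0.007,0,-0.003],[-0.013,0,-0.003],[-0.013,0,-0.003]],"twist":[[0,0,0],[0,0,0],[0,0,0]],"fingers":[-1,-1,-1]}'
```

```text
clock: 14.0
position: [0.5578, 0.0236, 0.2254]
ee_rot: [0.001, 0.713, 0.701, 0.001]
contact_force: [3.3, 0.5, 4.9]
width: 0.0172
```

```bash
python3 -m creep '{"slide":[[-0.007,0,-0.003],[-0.013,0,-0.003],[-0.013,0,-0.003]],"twist":[[0,0,0],[0,0,0],[0,0,0]],"fingers":[-1,-1,-1]}'
```

```text
clock: 14.3
position: [0.5557, 0.0235, 0.225]
ee_rot: [0.0, 0.713, 0.701, 0.0]
contact_force: [1.8, -0.2, 4.7]
width: 0.0172
```

```bash
python3 -m creep '{"slide":[[-0.007,0,-0.002],[-0.013,0,-0.002],[-0.013,0,-0.002]],"twist":[[0,0,0],[0,0,0],[0,0,0]],"fingers":[-1,-1,-1]}'
```

```text
clock: 14.6
position: [0.5538, 0.0235, 0.2247]
ee_rot: [0.0, 0.713, 0.701, 0.0]
contact_force: [3.1, 0.4, 4.8]
width: 0.0175
```

```bash
python3 -m creep '{"slide":[[-0.007,0,-0.002],[-0.013,0,-0.002],[-0.013,0,-0.002]],"twist":[[0,0,0],[0,0,0],[0,0,0]],"fingers":[-1,-1,-1]}'
```

```text
clock: 14.9
position: [0.5516, 0.0235, 0.2242]
ee_rot: [0.0, 0.713, 0.701, 0.0]
contact_force: [2.2, 1.0, 4.5]
width: 0.0174
```

```bash
python3 -c "
from h import *
d=grab('wrist','g')
cv2.imwrite('pics/z7.png',cv2.resize(d['img'][150:300,200:350],None,fx=4,fy=4,interpolation=cv2.INTER_CUBIC))
print(telemetry.get_state()['contact_force'])"
```

```text
[ 3.07980683 -0.91645871  5.00234893]
```

View pics/g_wrist.png

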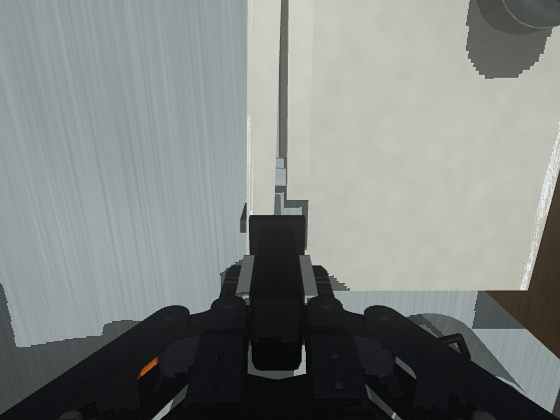

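The seam has opened into a wedge, with about 10 px of clearance at (280,170), so the door has let go. Next I'll work out the opening arc.

```bash
python3 - <<'E'
import numpy as np
def rel(t): 
    t=t+.0162;return np.array([11.5*np.cos(t)-190*np.sin(t),-11.5*np.sin(t)-190*np.cos(t)])
cur=np.array([0,-190.2])
for t in (.06,.08,.10,.12,.14,.16,.18,.2): print(t,((rel(t)-cur)/150).round(3),round(-t/2/np.pi,4))
print()
for t in np.arange(.2,.84,.04): print(round(t,2),((rel(t)-rel(.2))/150).round(3),round(-(t-.2)/2/np.pi,4))
E
```

```text
0.06 [-0.02  -0.001] -0.0095
0.08 [-0.045 -0.   ] -0.0127
0.1 [-0.071  0.001] -0.0159
0.12 [-0.096  0.003] -0.0191
0.14 [-0.121  0.005] -0.0223
0.16 [-0.147  0.008] -0.0255
0.18 [-0.172  0.011] -0.0286
0.2 [-0.197  0.014] -0.0318

0.2 [0. 0.] -0.0
0.24 [-0.05   0.009] -0.0064
0.28 [-0.1   0.02] -0.0127
0.32 [-0.149  0.033] -0.0191
0.36 [-0.197  0.047] -0.0255
0.4 [-0.245  0.064] -0.0318
0.44 [-0.292  0.083] -0.0382
0.48 [-0.339  0.103] -0.0446
0.52 [-0.384  0.126] -0.0509
0.56 [-0.429  0.15 ] -0.0573
0.6 [-0.473  0.176] -0.0637
0.64 [-0.515  0.203] -0.07
0.68 [-0.557  0.233] -0.0764
0.72 [-0.597  0.264] -0.0828
0.76 [-0.636  0.296] -0.0891
0.8 [-0.673  0.33 ] -0.0955
```

```bash
python3 -m creep '{"slide":[[-0.02,0,0],[-0.045,0,0],[-0.07,0,0],[-0.096,0.003,0],[-0.12,0.005,0.01],[-0.147,0.008,0.02],[-0.172,0.011,0.03],[-0.197,0.014,0.04],[-0.197,0.014,0.04]],"twist":[[0,0,-0.004],[0,0,-0.008],[0,0,-0.012],[0,0,-0.016],[0,0,-0.02],[0,0,-0.024],[0,0,-0.028],[0,0,-0.032],[0,0,-0.032]],"fingers":[-1,-1,-1,-1,-1,-1,-1,-1,-1]}'
python3 -c "
from h import *
grab('side','g')"
```

```text
clock: 15.85
position: [0.5208, 0.0258, 0.2303]
ee_rot: [-0.0, 0.78, 0.626, -0.0]
contact_force: [-0.7, 0.4, -1.3]
width: 0.0171
```

View pics/g_side.png

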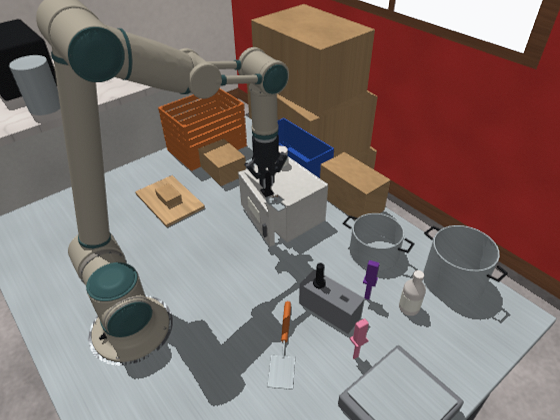

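The door is opening with the blade. Continuing to 0.8 rad.

```bash
python3 -m creep '{"slide":[[-0.05,0.009,0],[-0.1,0.02,0],[-0.149,0.033,0],[-0.197,0.047,0],[-0.245,0.064,0],[-0.292,0.083,0],[-0.339,0.103,0],[-0.384,0.126,0],[-0.429,0.15,0],[-0.473,0.176,0],[-0.515,0.203,0],[-0.557,0.233,0],[-0.597,0.264,0],[-0.636,0.296,0],[-0.655,0.313,0],[-0.673,0.33,0],[-0.673,0.33,0]],"twist":[[0,0,-0.006],[0,0,-0.013],[0,0,-0.019],[0,0,-0.025],[0,0,-0.032],[0,0,-0.038],[0,0,-0.045],[0,0,-0.051],[0,0,-0.057],[0,0,-0.064],[0,0,-0.07],[0,0,-0.076],[0,0,-0.083],[0,0,-0.089],[0,0,-0.092],[0,0,-0.095],[0,0,-0.095]],"fingers":[-1,-1,-1,-1,-1,-1,-1,-1,-1,-1,-1,-1,-1,-1,-1,-1,-1]}'
python3 -c "
from h import *
grab('side','h');d=grab('wrist','h');d=grab('top','h')
cv2.imwrite('pics/z8.png',cv2.resize(d['img'][110:260,170:320],None,fx=4,fy=4,interpolation=cv2.INTER_CUBIC))"
```

```text
clock: 17.6
position: [0.4205, 0.0754, 0.2301]
ee_rot: [-0.0, 0.929, 0.369, -0.0]
contact_force: [-0.1, 0.2, -1.2]
width: 0.0174
```

View pics/h_wrist.png

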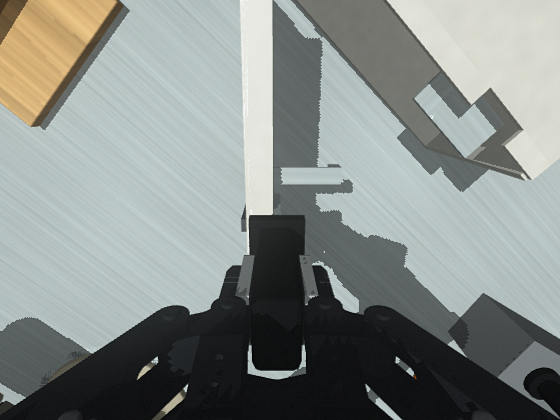

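View pics/z8.png

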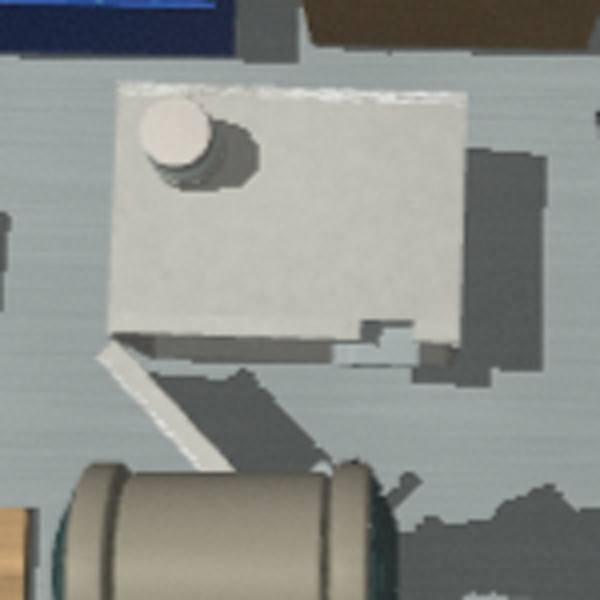

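The door stands open at about 45° with its rear face against the blade. I'll back the blade off the flange 4 mm along the door normal, lift, and carry the key to the rack.

```bash
python3 -m creep '{"slide":[[0.006,-0.006,0],[0.012,-0.012,0],[0.018,-0.019,0],[0.018,-0.019,0.03],[0.018,-0.019,0.15],[0.018,-0.019,0.3],[0.018,-0.019,0.45],[0.018,-0.019,0.55],[0.018,-0.019,0.55]],"twist":[[0,0,0],[0,0,0],[0,0,0],[0,0,0],[0,0,0],[0,0,0],[0,0,0],[0,0,0],[0,0,0]],"fingers":[-1,-1,-1,-1,-1,-1,-1,-1,-1]}'
python3 -m creep '{"slide":[[0.03,-0.2,0],[0.06,-0.4,0],[0.1,-0.7,0],[0.13,-1,0],[0.13,-1,0]],"twist":[[0,0,0.015],[0,0,0.03],[0,0,0.045],[0,0,0.06],[0,0,0.06]],"fingers":[-1,-1,-1,-1,-1]}'
python3 -m creep '{"slide":[[0.03,-0.2,0],[0.06,-0.45,0],[0.1,-0.7,0],[0.13,-1,0],[0.13,-1,0]],"twist":[[0,0,0.02],[0,0,0.04],[0,0,0.06],[0,0,0.08],[0,0,0.08]],"fingers":[-1,-1,-1,-1,-1]}'
python3 -m creep '{"slide":[[0.03,-0.2,0],[0.06,-0.4,0],[0.1,-0.6,0],[0.12,-0.8,0],[0.12,-0.85,0],[0.12,-0.85,0],[0.12,-0.85,0]],"twist":[[0,0,0.01],[0,0,0.023],[0,0,0.023],[0,0,0.023],[0,0,0.023],[0,0,0.023],[0,0,0.023]],"fingers":[-1,-1,-1,-1,-1,-1,-1]}'
```

```text
clock: 18.65
position: [0.4249, 0.0723, 0.315]
ee_rot: [0.001, 0.93, 0.369, 0.002]
contact_force: [0.4, 1.3, -2.1]
width: 0.0168
clock: 19.15
position: [0.4433, -0.0828, 0.3114]
ee_rot: [0.001, 0.845, 0.534, -0.001]
contact_force: [0.2, -0.5, -0.8]
width: 0.0174
clock: 19.65
position: [0.4629, -0.2323, 0.3109]
ee_rot: [0.0, 0.685, 0.728, -0.001]
contact_force: [-0.4, 1.3, -1.4]
width: 0.017
clock: 20.35
position: [0.4804, -0.3536, 0.3122]
ee_rot: [-0.001, 0.63, 0.777, 0.001]
contact_force: [0.2, 0.5, -1.2]
width: 0.0173
```

```bash
python3 -m creep '{"slide":[[0.01,-0.036,0],[0.01,-0.036,-0.15],[0.01,-0.036,-0.3],[0.01,-0.036,-0.4],[0.01,-0.036,-0.4],[0.01,-0.036,-0.4]],"twist":[[0,0,0],[0,0,0],[0,0,0],[0,0,0],[0,0,0],[0,0,0]],"fingers":[-1,-1,-1,-1,-1,-1]}'
python3 - <<'E'
from h import *
d=grab('wrist','i');d2=grab('side','i');print(telemetry.get_state()['position'])
a=load('side','d')['img'][220:310,310:400];b=d2['img'][220:310,310:400]
cv2.imwrite('pics/z9.png',cv2.resize(np.hstack([a,b]),None,fx=4,fy=4,interpolation=cv2.INTER_CUBIC))
a=load('wrist','d')['img'][150:350,200:360];b=d['img'][150:350,200:360]
cv2.imwrite('pics/z10.png',cv2.resize(np.hstack([a,b]),None,fx=2.4,fy=2.4,interpolation=cv2.INTER_CUBIC))
E
```

```text
clock: 20.95
position: [0.4823, -0.3602, 0.2532]
ee_rot: [0.0, 0.629, 0.777, 0.0]
contact_force: [-0.4, 0.7, -0.0]
width: 0.0173
[ 0.48267341 -0.36076884  0.25408592]
```

View pics/z9.png

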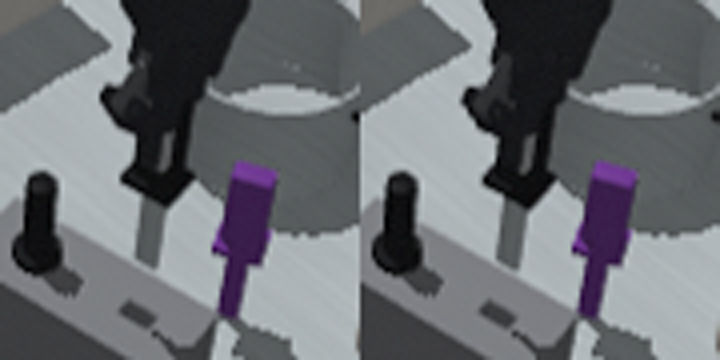

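View pics/z10.png

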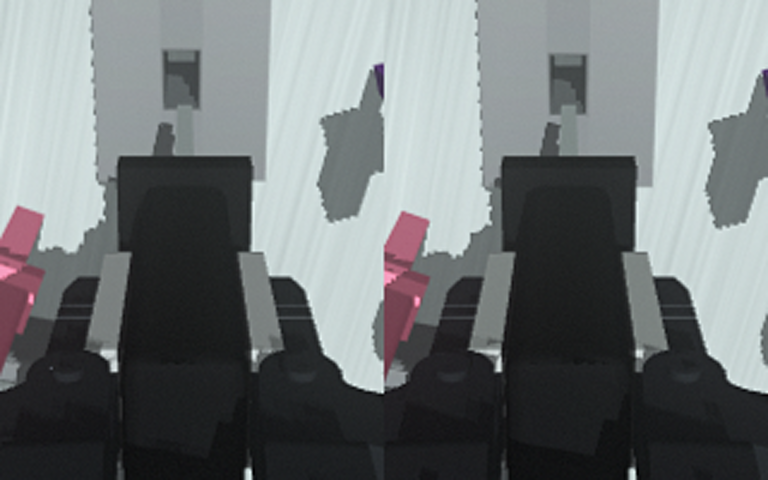

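The key hasn't moved in the grip, and its tip lines up with the socket to about 1.5 mm. I'll make a small y trim and lower it.

```bash
python3 -m creep '{"slide":[[0,0.006,-0.05],[0,0.006,-0.15],[0,0.006,-0.25],[0,0.006,-0.3],[0,0.006,-0.3]],"twist":[[0,0,0],[0,0,0],[0,0,0],[0,0,0],[0,0,0]],"fingers":[-1,-1,-1,-1,-1]}'
python3 -m creep '{"slide":[[0,0,-0.05],[0,0,-0.12],[0,0,-0.2],[0,0,-0.3],[0,0,-0.4],[0,0,-0.5],[0,0,-0.54],[0,0,-0.54],[0,0,-0.54]],"twist":[[0,0,0],[0,0,0],[0,0,0],[0,0,0],[0,0,0],[0,0,0],[0,0,0],[0,0,0],[0,0,0]],"fingers":[-1,-1,-1,-1,-1,-1,-1,-1,-1]}'
```

```text
clock: 21.55
position: [0.4815, -0.3592, 0.2066]
ee_rot: [-0.001, 0.63, 0.777, 0.0]
contact_force: [-0.2, -0.1, -1.3]
width: 0.0174
clock: 22.45
position: [0.4823, -0.36, 0.1269]
ee_rot: [0.0, 0.63, 0.777, 0.0]
contact_force: [0.5, -0.8, -0.4]
width: 0.0173
```

```bash
python3 -m creep '{"slide":[[0,0,-0.02],[0,0,-0.035],[0,0,-0.046],[0,0,-0.046]],"twist":[[0,0,0],[0,0,0],[0,0,0],[0,0,0]],"fingers":[-1,-1,-1,-1]}'
```

```text
clock: 22.85
position: [0.4819, -0.3596, 0.1196]
ee_rot: [-0.0, 0.63, 0.777, 0.0]
contact_force: [0.4, 0.7, -0.9]
width: 0.0178
```

```bash
python3 -m creep '{"slide":[[0,0,-0.004],[0,0,-0.007],[0,0,-0.007]],"twist":[[0,0,0],[0,0,0],[0,0,0]],"fingers":[-1,-1,-1]}'
```

```text
clock: 23.15
position: [0.4821, -0.3597, 0.1192]
ee_rot: [0.0, 0.63, 0.777, 0.0]
contact_force: [-0.3, 0.3, 3.5]
width: 0.0173
```

The collar is bearing on the rack at the original height. Releasing, then lifting clear.

```bash
python3 -m creep '{"slide":[[0,0,0],[0,0,0],[0,0,0],[0,0,0],[0,0,0],[0,0,0],[0,0,0]],"twist":[[0,0,0],[0,0,0],[0,0,0],[0,0,0],[0,0,0],[0,0,0],[0,0,0]],"fingers":[0,0.5,1,1,1,1,1]}'
python3 -m creep '{"slide":[[0,0,0.1],[0,0,0.3],[0,0,0.6],[0,0,0.9],[0,0,1],[0,0,1],[0,0,1]],"twist":[[0,0,0],[0,0,0],[0,0,0],[0,0,0],[0,0,0],[0,0,0],[0,0,0]],"fingers":[1,1,1,1,1,1,1]}'
python3 -m creep '{"slide":[[0,0,0.1],[0,0,0.26],[0,0,0.26],[0,0,0.26],[0,0,0.26]],"twist":[[0,0,0],[0,0,0],[0,0,0],[0,0,0],[0,0,0]],"fingers":[1,1,1,1,1]}'
python3 - <<'E'
from h import *
d=grab('wrist','j');grab('side','j');W=cloud(d);Z=W[...,2]
v,u=np.mgrid[0:420,0:560]
m=(Z>.155)&(Z<.18)&(v<300)&(u<350)&(u>240)
n,l,s,c=cv2.connectedComponentsWithStats(m.astype(np.uint8))
for i in range(1,n):
    if s[i,4]>100: 
        p=W[l==i];print(s[i],cv2.minAreaRect((p[:,:2]*1000).astype(np.float32)),np.median(p[:,2]))
print(telemetry.get_state()['position'])
d=grab('top','j')
b=cv2.resize(d['img'][110:260,180:430],None,fx=3,fy=3,interpolation=cv2.INTER_CUBIC);cv2.imwrite('pics/z11.png',b)
E
```

```text
clock: 23.85
position: [0.482, -0.3597, 0.1187]
ee_rot: [0.0, 0.63, 0.777, 0.0]
contact_force: [-0.6, -0.4, -1.2]
width: 0.0853
clock: 24.55
position: [0.4816, -0.3594, 0.268]
ee_rot: [-0.0, 0.63, 0.777, 0.0]
contact_force: [0.2, 0.9, -0.5]
width: 0.0855
clock: 25.05
position: [0.4814, -0.3591, 0.3053]
ee_rot: [-0.002, 0.63, 0.777, 0.0]
contact_force: [-0.8, -0.5, -0.8]
width: 0.0854
[265  80  26  28 575] ((465.1789855957031, -275.6490173339844), (20.37391471862793, 20.773300170898438), 11.897171974182129) 0.16604736098244738
[268 176  20  35 680] ((482.6588439941406, -357.97601318359375), (17.063634872436523, 30.04950523376465), 12.074159622192383) 0.16620599300489913
[ 0.48150775 -0.35924412  0.30585741]
```

View pics/j_side.png

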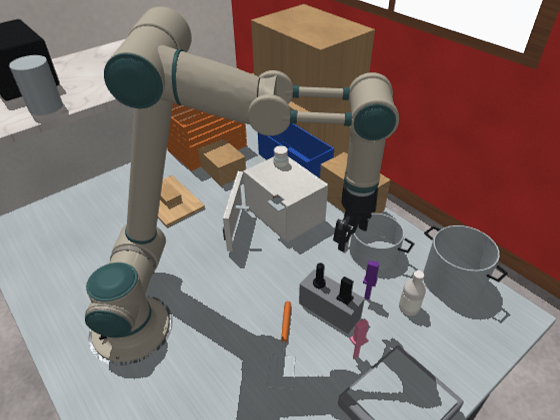

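View pics/j_wrist.png

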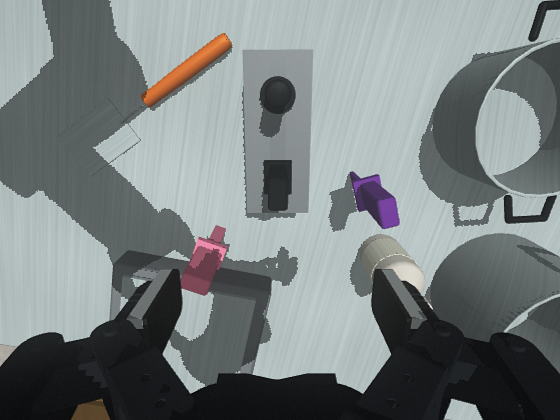

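View pics/z11.png

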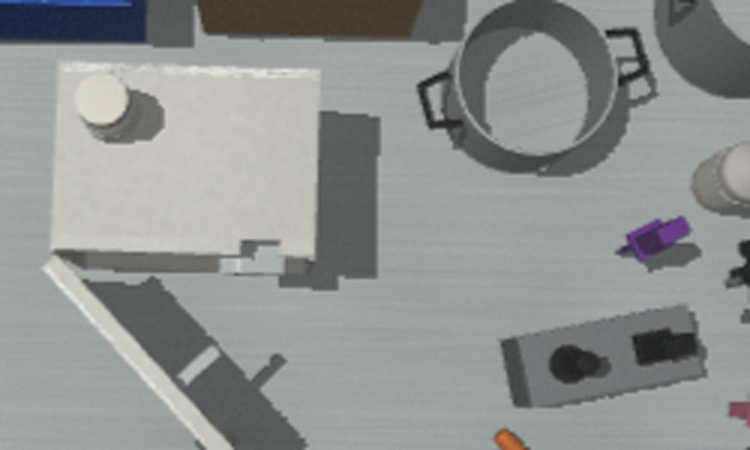

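The key is upright in its own socket, with its top at z = 0.166 as before and about 1 mm from its starting position. The door stands open at about 45°, the other things haven't moved, and the gripper is clear. Handing in.

```bash
python3 -c "
from rig import order
print(order.sign_off())"
```

```text
the job is handed in; nothing more can be done
None
```

I handed the job in at about 25 s of the 58 s allowed. The door is open and the key is back in its own socket; the hand-in gave no verdict.

- **Pressing the hook:** I put the blade through the gap and felt the plate at z ≈ 0.13, where the cameras had put it. I pressed it about 11 mm down. The highest upward force I read was about 7 N, and the sideways force while drawing stayed at about 3 N or less. These were spot readings at the end of each step, so brief peaks in between would not show.
- **Opening the door:** I drew it along its arc to about 0.8 rad with the blade's tip kept below the top sheet. The last top and side pictures show it standing open at about 45°. I did not measure the door's angle directly.
- **Returning the key:** Its top measures 0.166 m high, as at the start, about 1 mm from its starting position and turned the same way. The gripper is open and about 14 cm above it.
- **Other things:** The awl measured within about 0.2 mm of where it was. The jar, pot, bottle, scraper and carton look unmoved in the pictures.

**Deviation from your instructions:** early in the descent I ran one typed 3 mm move three times in a shell loop instead of typing each one. I typed every move after that separately.

No check failed. The top and wrist cameras differed by about 2 mm on the gap's position, which is within their calibration.

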